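# Shut, latch and switch on the bench centrifuge

## Task

Get the loaded centrifuge going: push its green lid fully shut, then flip the wire latch over until it lies flat in its catch on the lid, and only then turn the black main switch on the sloping panel from the red dot (off) fully to the green dot (on). Leave everything else on the bench where it stands.

Things in the scene. Friction and masses are not known exactly. Their poses are not given: they have to be found in the camera images.
- centrifuge: bench centrifuge, fixed: green foot with a sloping panel on the robot's side, white flared drum of radius 135 whose flat top is 185 mm above the bench. Origin on the bench under the drum's centre; x from the panel to the back, z up. The drum's rim overhangs the panel's upper edge: it spans heights 150 to 185 mm and begins 30 mm (in x) behind the switch's axis.
- lid (a joint): round green lid on the drum, radius 100, 15 mm thick, with a black knob (radius 16, 18 mm high) in its middle and near its front a steel hook 13 mm high, the latch's catch, 33 mm behind the latch's hinge. 0 = shut, grows as its front rises; at most 0.9 rad. Stiff hinge: it stays where it is left and needs a push of some 2 to 4 N.
- lid_press (a point): moves with the lid: a free spot on its top face between knob and front edge, 152 mm from the lid's hinge line (which runs along the centrifuge's y, 110 mm behind its origin, 192 mm above the bench), good for pushing it shut; its z axis is the lid's outward normal. 200 mm above the bench when shut.
- latch (a joint): flip-over steel wire bail, 40 mm wide, hinged on the drum in front of the lid, with a red crossbar (12 x 46 x 10 mm) at its end. 0 = folded back towards the robot, 35 degrees above the horizontal; 0.96 = upright; 2.53 = lying flat on the shut lid around the hook. It stays where it is left; about 1 N moves it.
- latch_hinge (a point): fixed point in the middle of the bail's hinge line (along the centrifuge's y), 205 mm above the bench
- latch_bar (a point): centre of the red crossbar, 57 mm from the hinge line, moves with the bail; when closed it is 205 mm above the bench and the bar's top 7 mm higher
- switch (a joint): main switch: black rotary handle on the sloping panel, axis square to the panel. 0 = off, pointer at the red dot (30 degrees left of straight up the slope, seen from the robot); 1.047 = on, at the green dot (30 degrees right). Grows clockwise seen from the robot. Bistable: it snaps to the nearer end.
- switch_grip (a point): on the switch's axis, mid-bar, 32 mm above the panel; x along the bar to its pointer end (white line), z along the axis out of the panel. The bar is 14 mm wide, reaches from 20 mm behind to 42 mm ahead of the axis and stands 8 to 44 mm above the panel; below it is a hub of radius 27 mm, 10 mm high.
- panel: white face of the sloping panel, tilted 35 degrees from the horizontal towards the robot, 236 mm wide; origin where the switch's axis meets it, 65 mm above the bench; x straight up the slope, y to the left seen from the robot, z its outward normal. A black timer dial (radius 18, 16 mm high; leave it) stands at y = -125 mm, with nothing else between.
- slide_box: closed blue slide box, 85 x 45 x 35 mm, beside the centrifuge on its +y side; loose bystander, origin under its centre
- stain_bottle: small amber bottle with black cap, diameter 48, 90 mm tall, beside the centrifuge on its -y side; loose bystander, origin under its centre
- tube_rack: orange rack of six capped tubes, 70 x 120 x 94 mm; loose bystander, origin under its centre
- specimen_pot: clear pot with yellow cap, diameter 58, 70 mm tall; loose bystander, origin under its centre
- swab_jar: glass jar with steel cap, diameter 76, 100 mm tall; loose bystander, origin under its centre

How it is judged:
By the outcome, as a careful person would: the job done as asked, in the order asked, and still so for the second after the job is handed in, with the robot touching nothing.
It also fails if it takes over 56 s, if anything falls off the work surface, if the arm or the gripper's body presses on something with over 40 N, if the wrist force passes 120 N, or if a joint passes its speed limit or range.

## Robot

A 6-joint arm with a two-finger parallel gripper is mounted at the origin on the work surface. World frame = base frame: x ahead of the robot, y to its left, z up, the work surface at z = 0. Lengths are in m, angles in degrees, forces in N, time in s.
With the tool pointing down it reaches from about 0.4 to 0.825 m from the base axis. Payload 7 kg.
Tool frame: the origin (TCP) lies midway between the tips of the shut fingers; the grasp point (between the pads) lies 19 mm behind it (r.grip_depth is the distance from the TCP to the grasp point, in m); z points along the fingers, y is the line along which they close (so a half turn about z gives the same grasp; the last joint's range is limited). The gripper opens to 88 mm and grips with 3 to 60 N. Pads are 19 mm wide; open, the fingers measure 130 mm over their backs; the gripper's body (78 mm by 193 mm) begins 47 mm behind the grasp point.
Start: joints at [-49.727, 20.546, 0.682, 0, -70.136, -16.507], TCP at [0.272, -0.618, 0.227] pointing down, gripper open.
Joint ranges: [-176.03, 176.03], [-82.01, 121.73], [-58.28, 71.71], [-173.87, 95.51], [-174.79, -0.11], [-173.66, 173.66]. Speed limits (degrees/s): [136.94, 136.94, 172.46, 180, 180, 180].

## Interface

Orientations are given as [roll, pitch, yaw] about the fixed x, y, z axes, in that order (R = Rz(yaw) Ry(pitch) Rx(roll)).
In Python, from plant import r, capture, close_job, search_frame, outline_of gives the robot as it stands.
- The arm moves only by the shell command python3 -m creep 'ROWS' [FORCE]. ROWS is JSON, a list of rows, each a list of 7 numbers: the finger opening in mm, from 0 to 87.6, then the shift along the world's x, y, z in units of 25 mm (1.0 is 25 mm), then the turn, a rotation vector about the world's x, y, z in degrees. In form: [[hand, x, y, z, ax, ay, az], ...]. A call has 1 to 8 rows; each row shifts and turns the commanded pose from where the row before left it; what a row does not reach is not made up. A row lasts 1/12 s, in which the tool goes at most 41.7 mm and 7.16 degrees, less where a joint would pass 70% of its speed; a pose out of reach is approached as far as the arm can. A call is refused whole if a number of a shift passes 1 or a number of a turn 7.16, either way. A call with a gripper value outside its range is refused whole. The fingers move at their own pace and stop on an object; FORCE is the grip in N (left out, the last holds). Time passes only in rows, so rows that do not move let the fingers close. It gives the time, the measured TCP pose, the force, the opening and the grip force at its end, in the units of the state.
- r.get_state(): the state, without advancing time (a new reading comes with each control period).
- capture(name): name is "scene" or "top" or "wrist"; returns a dict with "frame" (480x640x3 uint8, red, green, blue), "K" (3x3 intrinsics, pixels), "origin" and "rotation" of the camera in the world. Camera axes: x right, y down, z forward; pixel columns grow to the right and rows downward; lengths in m; the calibration is good to about 2 mm. A picture is of the moment at which its call begins. There is no depth.
- close_job(): hands the job in; it is judged then, once.
Trained networks look in a picture, given as the dict that the camera call returned (one of the last four; its "shot" number tells which), for a name from the list of things; names that differ only in an ending like _2 or _b are one class to them, and where a whole thing is asked for, a point or a joint stands for the part that bears it (a point fixed in the world has none). Each returns a list of dicts, best first, with "conf" (0 to 1); they miss things now and then, are a little off and sometimes report something else, mostly with a low value. They report only what shows in the picture. A call takes as long as a camera call.
- search_frame(picture, target): "bbox" ([left, top, right, bottom] in pixels, round what is visible of it).
- outline_of(picture, target): "region" (480x640 bool, what is visible of it) and "bbox" ([left, top, right, bottom] in pixels, round what is visible of it).
The state is a dict: "time_s": time; "joints": joint angles; "qd": joint speeds; "joint_torque": joint torques, N m; "tcp_pos": TCP position; "eef_rot": TCP orientation; "contact_force": force on the tool from outside, world axes, zero at the start; "moment": the same for the moment, N m; "gripper_width": finger opening in m; "gripper_force": force on a finger pad.
Only numpy, scipy, OpenCV 4.12 (cv2) and the standard library are available. Lean on these libraries where they do the work, as an engineer would, in place of code of your own. Each camera call takes 0.05 s, during which the arm holds its last target. There are 200 camera calls.

## Working session

There is one attempt and no reset: what is moved stays moved. The work goes in short steps, Python scripts to look and compute and a shell command to move; the robot and the scene stay as the last step left them, time stands still between calls to the robot, and variables do not carry over. Pictures are saved under pics/ and viewed, at most 10 in all, crops included, and the job is handed in when it is done.

```bash
ls; mkdir -p pics
python3 - <<'E'
from plant import r,capture,search_frame
import cv2,numpy as np
for n in ("scene","top"):
    p=capture(n); cv2.imwrite(f"pics/{n}0.png",p["frame"][:,:,::-1])
    print(n,p["K"].tolist(),p["origin"],p["rotation"].tolist() if hasattr(p["rotation"],'tolist') else p["rotation"])
    for t in ("centrifuge","lid","latch","latch_bar","switch","panel","slide_box","stain_bottle","tube_rack","specimen_pot","swab_jar"):
        d=search_frame(p,t); print(t,[(np.round(q["bbox"]).astype(int).tolist(),round(q["conf"],2)) for q in d[:2]])
print(r.get_state())
E
```

```text
pics
scene [[607.13435874753, 0.0, 311.47978554483166], [0.0, 607.13435874753, 235.52942948097348], [0.0, 0.0, 1.0]] [1.39568277 0.41652321 1.38377291] [-143.07153786944502, -0.5965290424473049, 111.52620015521359]
centrifuge [([160, 175, 304, 337], 0.57)]
lid [([173, 196, 253, 277], 0.91), ([435, 217, 463, 259], 0.41)]
latch [([161, 176, 305, 335], 0.66)]
latch_bar [([226, 175, 247, 194], 0.49)]
switch [([270, 220, 279, 237], 0.47)]
panel [([265, 215, 302, 252], 0.87)]
slide_box [([276, 300, 306, 338], 0.67), ([266, 216, 301, 250], 0.48)]
stain_bottle [([145, 248, 167, 272], 0.81), ([192, 129, 235, 174], 0.74)]
tube_rack [([192, 130, 236, 175], 0.95)]
specimen_pot [([448, 292, 472, 322], 0.63), ([175, 193, 250, 278], 0.52)]
swab_jar [([430, 216, 464, 261], 0.92)]
top [[581.9040882068642, 0.0, 315.2985745494556], [0.0, 581.9040882068642, 247.3684903667965], [0.0, 0.0, 1.0]] [0.32973243 0.08970617 1.64667016] [-173.14115672711932, -0.8263137757426815, -89.05721861507749]
centrifuge [([326, 140, 437, 282], 0.85)]
lid [([350, 142, 429, 211], 0.57)]
latch [([381, 232, 406, 251], 0.43)]
l
[... 403 characters left out ...]
], 0.98)]
{'time_s': 1.2, 'joints': array([-4.97268881e+01,  2.05459444e+01,  6.83594522e-01,  1.09510116e-03,
       -7.01364967e+01, -1.65056546e+01]), 'qd': array([-0.04674072, -0.02425709,  0.03609533,  0.00128487, -0.06775116,
       -0.02562311]), 'joint_torque': array([-3.68039655e-04, -5.82397628e+01,  2.93298554e+01,  7.00271934e+00,
        1.22443226e-02, -2.99606995e-05]), 'tcp_pos': array([ 0.27200589, -0.61775985,  0.22658184]), 'eef_rot': array([-1.79998601e+02, -6.59817004e-04, -1.56232171e+02]), 'contact_force': array([-0.18190161, -0.24017038, -1.3392625 ]), 'moment': array([ 0.0524511 ,  0.03045849, -0.01938576]), 'gripper_force': 0.0, 'gripper_width': 0.08744333912173631}
```

Run:
```python
import cv2,numpy as np
a=cv2.imread("pics/top0.png")[120:310,280:470]; b=cv2.imread("pics/scene0.png")[160:350,130:320]
cv2.imwrite("pics/c0.png",np.hstack([cv2.resize(a,(400,400),interpolation=2),cv2.resize(b,(400,400),interpolation=2)]))
```

```text
(no output)
```

View pics/c0.png

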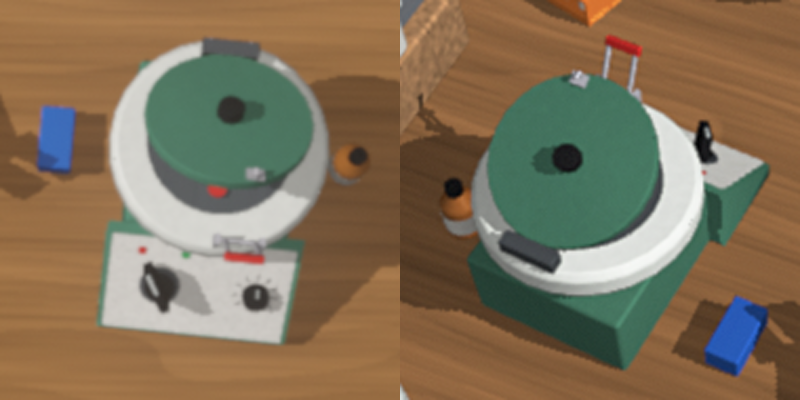

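View pics/top0.png

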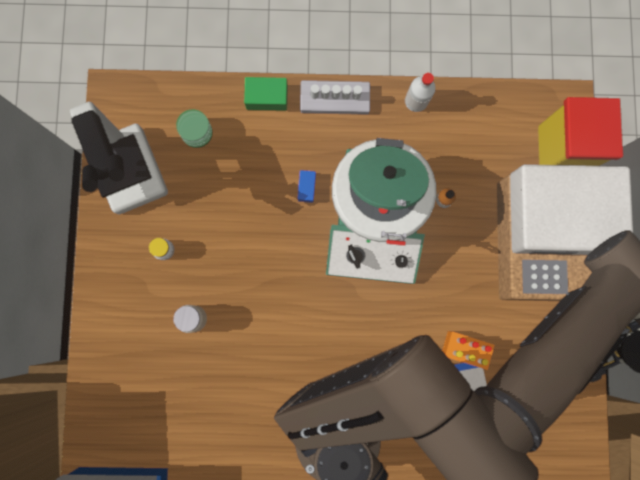

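```bash
cat > h.py <<'E'
import numpy as np,cv2
from scipy.spatial.transform import Rotation as R
def Rm(p): return R.from_euler('xyz',p["rotation"],degrees=True).as_matrix()
def onz(p,uv,z):
    d=Rm(p)@np.linalg.inv(p["K"])@[uv[0],uv[1],1.]; o=np.array(p["origin"]); return o+d*(z-o[2])/d[2]
def ray(p,uv):
    d=Rm(p)@np.linalg.inv(p["K"])@[uv[0],uv[1],1.]; return np.array(p["origin"]),d/np.linalg.norm(d)
def tri(rs):
    A=sum(np.eye(3)-np.outer(d,d) for o,d in rs); b=sum((np.eye(3)-np.outer(d,d))@o for o,d in rs)
    x=np.linalg.solve(A,b); return x,[round(1000*np.linalg.norm((np.eye(3)-np.outer(d,d))@(x-o)),1) for o,d in rs]
def proj(p,X):
    c=Rm(p).T@(np.array(X)-p["origin"]); c=p["K"]@c; return c[:2]/c[2]
E
python3 - <<'E'
from h import *; from plant import *
t=capture("top"); s=capture("scene")
T=lambda u,v:(280+u/2.105,120+v/2.105); S=lambda u,v:(130+(u-400)/2.105,160+v/2.105)
np.set_printoptions(precision=4,suppress=True)
for n,uv,z in (("drumL",T(109,140),.18),("drumR",T(329,145),.18),("hinge",T(238,243),.205),("reddot",T(142,250),.1),("greendot",T(186,254),.1),("panTL",T(110,233),.11),("panTR",T(298,243),.11),("panBL",T(100,325),.02),("panBR",T(283,343),.02)): print(n,onz(t,uv,z))
for n,a,b in (("knob",T(231,104),S(567,155)),("hook",T(256,174),S(579,79)),("bar",T(244,258),S(623,45)),("reddot",T(142,250),S(704,172))):
    print(n,*tri([ray(t,a),ray(s,b)]))
E
```

```text
drumL [0.6649 0.0317 0.18  ]
drumR [ 0.664  -0.2379  0.18  ]
hinge [ 0.5371 -0.1227  0.205 ]
reddot [ 0.541  -0.0155  0.1   ]
greendot [ 0.5368 -0.0717  0.1   ]
panTL [0.5606 0.026  0.11  ]
panTR [ 0.5522 -0.213   0.11  ]
panBL [0.4502 0.034  0.02  ]
panBR [ 0.4304 -0.21    0.02  ]
knob [ 0.6908 -0.1045  0.2623] [np.float64(1.6), np.float64(1.6)]
hook [ 0.6044 -0.1302  0.2854] [np.float64(1.1), np.float64(1.1)]
bar [ 0.513  -0.1223  0.2515] [np.float64(0.5), np.float64(0.5)]
reddot [ 0.5417 -0.0139  0.0889] [np.float64(2.5), np.float64(2.5)]
```

```bash
python3 -m creep '[[0,0.3,0.9,1,0,0,-3.5],[0,0.3,0.9,1,0,0,-3.5],[0,0.3,0.9,1,0,0,-3.5],[0,0.3,0.9,1,0,0,-3.5],[0,0.3,0.9,1,0,0,-3.5],[0,0.3,0.9,1,0,0,-3.5],[0,0.3,0.9,1,0,0,-3.5],[0,0.3,0.9,1,0,0,-3.5]]' 20
python3 -m creep '[[0,0.6,0.9,0,0,0,0],[0,0.6,0.9,0,0,0,0],[0,0.6,0.9,0,0,0,0],[0,0.6,0.9,0,0,0,0],[0,0.6,0.9,0,0,0,0],[0,0.6,0.9,0,0,0,0],[0,0.6,0.9,0,0,0,0],[0,0.6,0.9,0,0,0,0]]'
python3 -m creep '[[0,0.6,0.9,0,0,0,0],[0,0.6,0.9,0,0,0,0],[0,0.6,0.9,0,0,0,0],[0,0.6,0.9,0,0,0,0],[0,0.6,0.9,0,0,0,0],[0,0.6,0.9,0,0,0,0],[0,0,0,0,0,0,0],[0,0,0,0,0,0,0]]'
python3 - <<'E'
from h import *; from plant import *
p=capture("wrist"); cv2.imwrite("pics/w1.png",p["frame"][:,:,::-1]); print(p["origin"],p["rotation"])
import pickle; pickle.dump(p,open("w1.pkl","wb"))
print(r.get_state()["tcp_pos"],r.get_state()["eef_rot"])
for t in ("lid","latch_bar","switch"): print(t,search_frame(p,t)[:2])
E
```

```text
time_s: 1.97
tcp_pos: [0.332, -0.4365, 0.428]
eef_rot: [-180.0, 0.0, 175.6]
contact_force: [0.9, 0.8, 0.6]
gripper_width: 0.0399
gripper_force: 0.0
time_s: 2.63
tcp_pos: [0.4524, -0.2565, 0.4268]
eef_rot: [-180.0, 0.0, 175.8]
contact_force: [-0.1, -0.1, -0.6]
gripper_width: 0.0004
gripper_force: 0.0
time_s: 3.3
tcp_pos: [0.5426, -0.1216, 0.4261]
eef_rot: [-180.0, -0.0, 175.9]
contact_force: [-0.1, -0.0, 0.2]
gripper_width: 0.0003
gripper_force: 0.0
[ 0.46348892 -0.11672498  0.58401996] [1.62914066e+02 1.96565751e-02 8.59702591e+01]
[ 0.54211758 -0.12234755  0.42638536] [-1.79990363e+02 -2.32720867e-02  1.75833626e+02]
lid [{'bbox': [278.3, 278.4, 422.2, 391.3], 'conf': 0.63}]
latch_bar []
switch [{'bbox': [366.5, 115.4, 409.0, 170.7], 'conf': 0.87}]
```

View pics/w1.png

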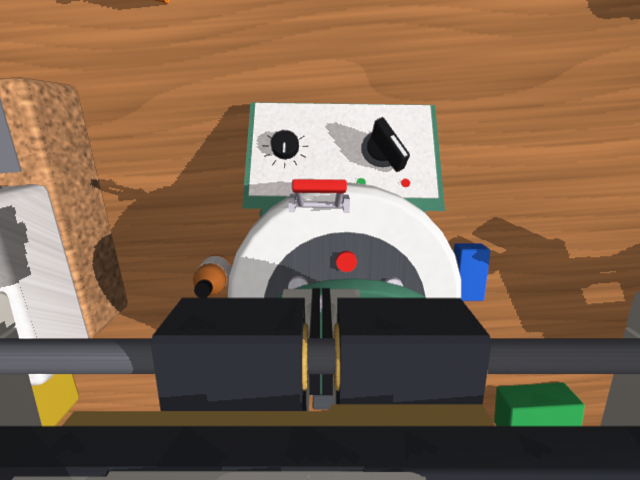

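```bash
cat > m.py <<'E'
from h import *; from plant import *; import pickle
np.set_printoptions(precision=4,suppress=True)
w=pickle.load(open("w1.pkl","rb")); t=capture("top"); T=lambda u,v:(280+u/2.105,120+v/2.105)
for n,a,b in (("red",(405,183),T(142,250)),("green",(361,182),T(186,254)),("dial",(284,145),T(256,297)),("bar",(319.5,186),T(244,258)),("swpointer",(383,122),T(148,266))):
    print(n,*tri([ray(w,a),ray(t,b)]))
print("hinge",onz(w,(293,205),.205),onz(w,(347,206),.205))
f=w["frame"].astype(int); print("barend",onz(w,(293,186),.245),onz(w,(345.5,185),.245))
# drum rim edge: bright white in wrist
hsv=cv2.cvtColor(w["frame"],cv2.COLOR_RGB2HSV)
m=((hsv[...,1]<60)&(hsv[...,2]>150)).astype(np.uint8); m[300:]=0;m[:175]=0;m[:,:225]=0;m[:,470:]=0
pts=[]
for v in range(225,292,3):
    c=np.where(m[v])[0]; pts+= [(c.min(),v),(c.max(),v)]
P=np.array([onz(w,p,.18)[:2] for p in pts])
from scipy.optimize import least_squares
q=least_squares(lambda q:np.hypot(*(P-q[:2]).T)-q[2],[.66,-.1,.135],loss='soft_l1',f_scale=.003).x; print("drum",q)
q=least_squares(lambda q:np.hypot(*(P-q[:2]).T)-.135,[.66,-.1],loss='soft_l1',f_scale=.003).x; print("drum",q)
# panel corners
for n,a in (("robL",(433,105)),("robR",(253,103))): 
  for z in(.01,.02,.03):print(n,onz(w,a,z))
E
python3 m.py
```

```text
red [ 0.5436 -0.0161  0.0938] [np.float64(1.8), np.float64(1.8)]
green [ 0.5381 -0.0719  0.0998] [np.float64(1.3), np.float64(1.3)]
dial [ 0.4897 -0.1688  0.047 ] [np.float64(1.4), np.float64(1.4)]
bar [ 0.5129 -0.121   0.2648] [np.float64(1.5), np.float64(1.5)]
swpointer [ 0.4939 -0.0337  0.1177] [np.float64(27.0), np.float64(27.0)]
hinge [ 0.5409 -0.1497  0.205 ] [ 0.5457 -0.0965  0.205 ]
barend [ 0.516  -0.1447  0.245 ] [ 0.5183 -0.099   0.245 ]
drum [ 0.6585 -0.1021  0.129 ]
drum [ 0.6708 -0.103 ]
robL [0.4534 0.0405 0.01  ]
robL [0.4536 0.0378 0.02  ]
robL [0.4538 0.035  0.03  ]
robR [ 0.4332 -0.209   0.01  ]
robR [ 0.4337 -0.2074  0.02  ]
robR [ 0.4343 -0.2058  0.03  ]
```

```bash
python3 -m creep '[[0,0.8,0.23,0,0,0,0],[0,0.8,0.23,0,0,0,0],[0,0.8,0.23,-0.5,0,0,0],[0,0.72,0.23,-1,0,0,0],[0,0,0,-1,0,0,0],[0,0,0,-1,0,0,0],[0,0,0,-1,0,0,0],[0,0,0,-0.5,0,0,0]]'
python3 -m creep '[[0,0,0,-0.4,0,0,0],[0,0,0,-0.4,0,0,0],[0,0,0,-0.4,0,0,0],[0,0,0,-0.4,0,0,0],[0,0,0,-0.4,0,0,0],[0,0,0,-0.4,0,0,0],[0,0,0,-0.4,0,0,0],[0,0,0,-0.4,0,0,0]]'
```

```text
time_s: 4.22
tcp_pos: [0.6186, -0.1003, 0.2982]
eef_rot: [180.0, -0.2, 175.7]
contact_force: [0.2, -0.7, -1.0]
gripper_width: 0.0006
gripper_force: 0.0
time_s: 4.88
tcp_pos: [0.6199, -0.0997, 0.2206]
eef_rot: [180.0, -0.0, 175.8]
contact_force: [-1.2, -0.1, 1.1]
gripper_width: 0.0004
gripper_force: 0.6
```

```bash
python3 -m creep '[[0,0,0,-0.2,0,0,0],[0,0,0,-0.2,0,0,0],[0,0,0,-0.2,0,0,0],[0,0,0,-0.1,0,0,0],[0,0,0,-0.05,0,0,0],[0,0,0,0,0,0,0]]'
python3 -m creep '[[0,0,0,-0.05,0,0,0],[0,0,0,-0.05,0,0,0],[0,0,0,-0.05,0,0,0],[0,0,0,0,0,0,0]]'
```

```text
time_s: 5.38
tcp_pos: [0.6201, -0.0997, 0.2026]
eef_rot: [180.0, -0.0, 175.8]
contact_force: [0.1, -0.2, -0.4]
gripper_width: 0.0001
gripper_force: 0.0
time_s: 5.72
tcp_pos: [0.6203, -0.0997, 0.2003]
eef_rot: [-180.0, 0.1, 175.8]
contact_force: [-2.8, 1.1, 7.4]
gripper_width: 0.0005
gripper_force: 3.4
```

```bash
python3 -m creep '[[0,0,0,-0.08,0,0,0],[0,0,0,-0.04,0,0,0],[0,0,0,0,0,0,0]]'
python3 -m creep '[[0,0,0,1,0,0,0],[0,0,0,1,0,0,0],[0,0,0,1,0,0,0],[0,0,0,1,0,0,0],[0,0,0,1,0,0,0],[0,-0.8,-0.1,0.2,0,0,0],[0,-0.8,-0.1,0,0,0,0],[0,-0.8,-0.1,0,0,0,0]]'
python3 -m creep '[[0,-0.8,-0.1,0,0,0,0],[0,-0.8,-0.1,0,0,0,0],[0,-0.7,-0.1,0,0,0,0],[0,-0.7,-0.17,0,0,0,0],[0,0,0,0,0,0,0],[0,0,0,0,0,0,0]]'
python3 - <<'E'
from h import *; from plant import *
p=capture("wrist"); t=capture("top"); s=capture("scene"); T=t["frame"][120:310,280:470]; S=s["frame"][160:350,130:320]
f=lambda a:cv2.resize(a,(400,400),interpolation=2)
cv2.imwrite("pics/c2.png",np.hstack([cv2.resize(p["frame"],(400,300)),f(S)[:300]])[:,:,::-1])
import pickle; pickle.dump(p,open("w2.pkl","wb"))
print(r.get_state()["tcp_pos"])
E
```

```text
time_s: 5.97
tcp_pos: [0.6204, -0.0998, 0.2001]
eef_rot: [-180.0, 0.2, 175.8]
contact_force: [-10.4, 3.7, 21.9]
gripper_width: 0.0005
gripper_force: 11.3
time_s: 6.63
tcp_pos: [0.5597, -0.1072, 0.3265]
eef_rot: [180.0, 0.1, 175.8]
contact_force: [-0.7, 0.3, 0.2]
gripper_width: 0.0003
gripper_force: 0.0
time_s: 7.13
tcp_pos: [0.4847, -0.1191, 0.3269]
eef_rot: [180.0, 0.1, 175.8]
contact_force: [-0.5, -0.3, -0.3]
gripper_width: 0.0005
gripper_force: 0.0
[ 0.48559349 -0.11884593  0.32599995]
```

View pics/c2.png

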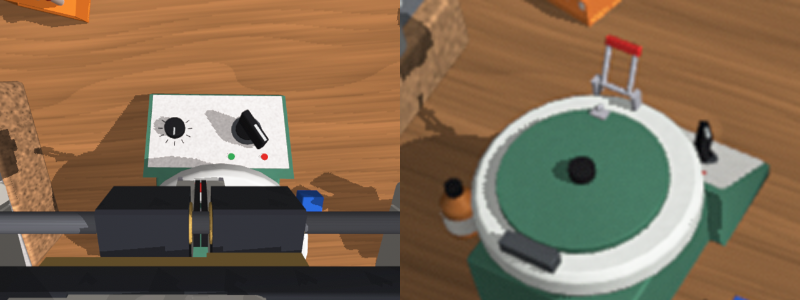

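```bash
python3 -m creep '[[0,-0.1,0,-0.8,0,0,0],[0,0,0,-0.8,0,0,0],[0,0,0,-0.8,0,0,0],[0,0,0,-0.8,0,0,0],[0,0,0,-0.15,0,0,0],[0,0,0,0,0,0,0]]'
python3 -m creep '[[0,0.3,-0.03,0,0,0,0],[0,0.3,-0.03,0,0,0,0],[0,0.3,-0.03,0,0,0,0],[0,0.3,-0.03,0,0,0,0],[0,0.3,-0.03,0,0,0,0],[0,0.3,-0.03,0,0,0,0],[0,0.3,-0.03,0,0,0,0],[0,0.3,-0.03,0,0,0,0]]'
python3 - <<'E'
from h import *; from plant import *
s=capture("scene"); cv2.imwrite("pics/s3.png",cv2.resize(s["frame"][100:280,130:330],(600,540),interpolation=2)[:,:,::-1])
E
```

```text
time_s: 7.78
tcp_pos: [0.4822, -0.119, 0.2409]
eef_rot: [-180.0, -0.2, 175.8]
contact_force: [-0.0, -0.1, 1.5]
gripper_width: 0.0005
gripper_force: 0.0
time_s: 8.45
tcp_pos: [0.5432, -0.1251, 0.2421]
eef_rot: [180.0, -0.0, 175.8]
contact_force: [-1.5, 0.6, 0.5]
gripper_width: 0.0005
gripper_force: 0.4
```

View pics/s3.png

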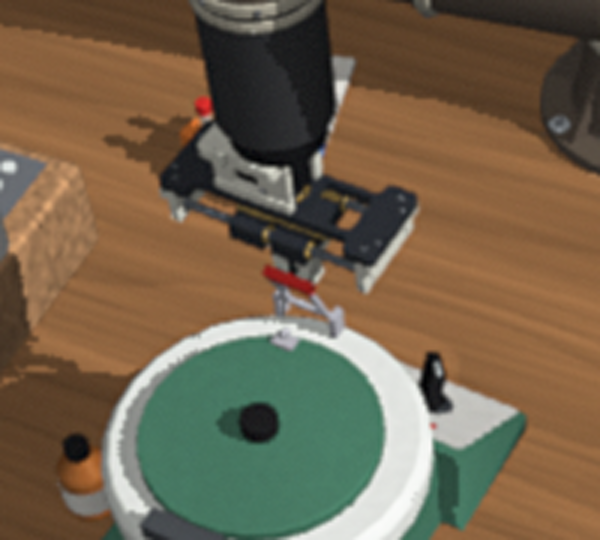

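```bash
python3 -m creep '[[0,0.25,-0.02,-0.03,0,0,0],[0,0.25,-0.02,-0.06,0,0,0],[0,0.25,-0.02,-0.08,0,0,0],[0,0.25,-0.02,-0.08,0,0,0],[0,0.25,-0.02,-0.1,0,0,0],[0,0,0,0,0,0,0]]'
python3 -m creep '[[0,-0.2,0,0.5,0,0,0],[0,0,0,0.8,0,0,0],[0,0,0,0.7,0,0,0],[0,0.6,-0.04,0,0,0,0],[0,0.6,-0.04,0,0,0,0],[0,0.1,0,0,0,0,0],[0,0,0,0,0,0,0]]'
python3 - <<'E'
from h import *; from plant import *
s=capture("scene"); cv2.imwrite("pics/s4.png",cv2.resize(s["frame"][100:280,130:330],(600,540),interpolation=2)[:,:,::-1])
E
```

```text
time_s: 9.0
tcp_pos: [0.5745, -0.1276, 0.2325]
eef_rot: [-180.0, -0.1, 175.8]
contact_force: [0.6, -0.3, -0.4]
gripper_width: 0.0003
gripper_force: 0.0
time_s: 9.58
tcp_pos: [0.6016, -0.1295, 0.2843]
eef_rot: [180.0, 0.1, 175.8]
contact_force: [-1.2, -0.5, -0.2]
gripper_width: 0.0009
gripper_force: 0.0
```

View pics/s4.png

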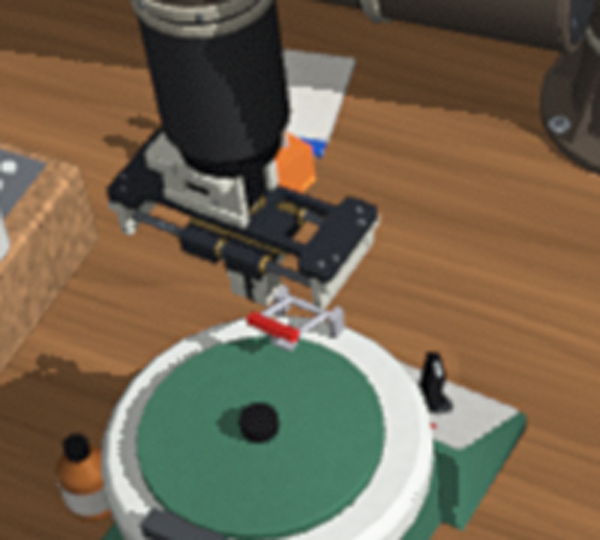

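```bash
python3 -m creep '[[0,0,0,-0.6,0,0,0],[0,0,0,-0.6,0,0,0],[0,0,0,-0.4,0,0,0],[0,0,0,-0.3,0,0,0],[0,0,0,-0.3,0,0,0],[0,0,0,-0.3,0,0,0],[0,0,0,-0.2,0,0,0],[0,0,0,0,0,0,0]]'
python3 -m creep '[[0,0,0,-0.1,0,0,0],[0,0,0,-0.1,0,0,0],[0,0,0,-0.05,0,0,0],[0,0,0,0,0,0,0]]'
```

```text
time_s: 10.3
tcp_pos: [0.6007, -0.1294, 0.2149]
eef_rot: [180.0, -0.1, 175.8]
contact_force: [0.3, -0.2, 0.1]
gripper_width: 0.0007
gripper_force: 0.0
time_s: 10.63
tcp_pos: [0.6016, -0.1296, 0.2121]
eef_rot: [-180.0, 0.1, 175.8]
contact_force: [-5.0, 0.8, 9.8]
gripper_width: 0.0008
gripper_force: 5.4
```

```bash
python3 -m creep '[[0,0,0,-0.05,0,0,0],[0,0,0,0,0,0,0]]'
python3 -m creep '[[0,0,0,1,0,0,0],[0,0,0,1,0,0,0],[0,0,0,1,0,0,0],[0,0,0,1,0,0,0],[0,-1,0.2,0,0,0,0],[0,-1,0.2,0,0,0,0],[0,-1,0.2,0,0,0,0],[0,-1,0.2,0,0,0,0]]'
python3 -m creep '[[0,-1,0.2,0,0,0,0],[0,-1,0.2,0,0,0,0],[0,-1,0.2,0,0,0,0],[0,0,0,0,0,0,0],[0,0,0,0,0,0,0]]'
python3 - <<'E'
from h import *; from plant import *; import pickle
np.set_printoptions(precision=4,suppress=True)
s=capture("scene"); w=capture("wrist")
cv2.imwrite("pics/c5.png",np.hstack([cv2.resize(s["frame"][160:280,150:310],(400,300),interpolation=2),cv2.resize(w["frame"],(400,300))])[:,:,::-1])
print(r.get_state()["tcp_pos"])
for p in (pickle.load(open("w1.pkl","rb")),pickle.load(open("w2.pkl","rb")),w):
    h=cv2.cvtColor(p["frame"],cv2.COLOR_RGB2HSV); q=search_frame(p,"panel"); b=q[0]["bbox"] if q else None
    for n,m in (("red",((h[...,0]<6)|(h[...,0]>174))&(h[...,1]>150)&(h[...,2]>90)),("green",(abs(h[...,0].astype(int)-62)<12)&(h[...,1]>150)&(h[...,2]>60))):
        k,_,st,c=cv2.connectedComponentsWithStats(m.astype(np.uint8))
        print(n,[(c[i].round(1).tolist(),int(st[i,4]),onz(p,c[i],.0928)) for i in range(1,k) if 20<st[i,4]<150])
E
```

```text
time_s: 10.8
tcp_pos: [0.6017, -0.1297, 0.2119]
eef_rot: [-180.0, 0.2, 175.8]
contact_force: [-6.2, 2.7, 16.2]
gripper_width: 0.0002
gripper_force: 8.5
time_s: 11.47
tcp_pos: [0.5002, -0.1094, 0.3086]
eef_rot: [180.0, 0.0, 175.8]
contact_force: [0.7, 0.7, 0.3]
gripper_width: 0.0006
gripper_force: 0.0
time_s: 11.88
tcp_pos: [0.4256, -0.0943, 0.3097]
eef_rot: [180.0, 0.2, 175.8]
contact_force: [0.6, 0.4, 0.2]
gripper_width: 0.0004
gripper_force: 0.0
[ 0.4267 -0.0945  0.309 ]Traceback (most recent call last):
  File "<stdin>", line 7, in <module>
ValueError: only the last four pictures can be asked about
```

View pics/c5.png

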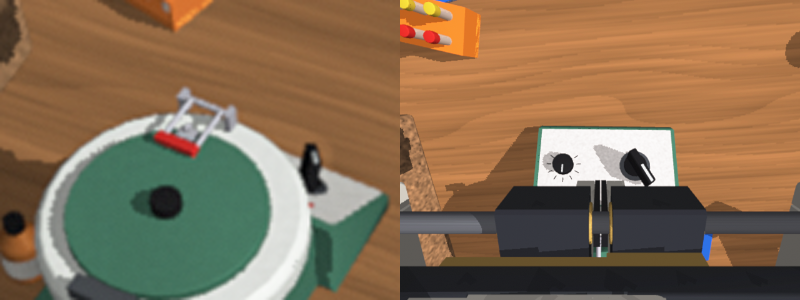

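Run:
```python
from h import *; from plant import *; import pickle
np.set_printoptions(precision=4,suppress=True)
s=capture("scene"); h=cv2.cvtColor(s["frame"],cv2.COLOR_RGB2HSV)
m=((h[...,0]<6)|(h[...,0]>174))&(h[...,1]>150)&(h[...,2]>80); m[:195]=0;m[240:]=0;m[:,:190]=0;m[:,250:]=0
v,u=np.where(m); print("bar",len(u),u.mean(),v.mean(),onz(s,(u.mean(),v.mean()),.208),"expected",proj(s,[.5996,-.128,.208]))
print("at .225",onz(s,(u.mean(),v.mean()),.225))
D=[]
for n in("w1","w2"):
    p=pickle.load(open(n+".pkl","rb"));h=cv2.cvtColor(p["frame"],cv2.COLOR_RGB2HSV)
    for n,m in (("red",((h[...,0]<6)|(h[...,0]>174))&(h[...,1]>150)&(h[...,2]>90)),("green",(abs(h[...,0].astype(int)-65)<15)&(h[...,1]>130)&(h[...,2]>90))):
        m[:,:340]=0;m[:,450:]=0;m[:150]=0;m[265:]=0
        k,_,st,c=cv2.connectedComponentsWithStats(m.astype(np.uint8))
        print(n,[(c[i].round(1).tolist(),int(st[i,4]),onz(p,c[i],.0928)) for i in range(1,k) if 15<st[i,4]<150])
P0=np.array([.5014,-.0405,.065]); Rp=(R.from_euler('z',-5,degrees=True)*R.from_euler('y',-35,degrees=True)).as_matrix()
for q in ((30,56,90),(30,56,20),(30,20,20),(30,20,90)): print(q,P0+Rp@np.array(q)/1000)
```

```text
bar 84 220.21428571428572 217.14285714285714 [ 0.6006 -0.1267  0.208 ] expected [219.9202 216.6807]
at .225 [ 0.6121 -0.1188  0.225 ]
red [([405.2, 182.5], 52, array([ 0.5451, -0.0158,  0.0928])), ([342.7, 185.8], 81, array([ 0.5436, -0.0946,  0.0928]))]
green [([360.8, 180.9], 33, array([ 0.5391, -0.0715,  0.0928]))]
red [([422.9, 250.6], 83, array([ 0.5453, -0.0156,  0.0928]))]
green [([369.9, 250.0], 70, array([ 0.5405, -0.0715,  0.0928]))]
(30, 56, 90) [0.4793 0.0176 0.1559]
(30, 56, 20) [0.5193 0.0141 0.0986]
(30, 20, 20) [ 0.5162 -0.0217  0.0986]
(30, 20, 90) [ 0.4762 -0.0182  0.1559]
```

```bash
python3 -m creep '[[0,0.1,0.75,-0.4,-0.6,-6.97,0],[0,0.1,0.75,-0.4,-0.6,-6.97,0],[0,0.1,0.75,-0.4,-0.6,-6.97,0],[0,0.1,0.75,-0.4,-0.6,-6.97,0],[0,0.1,0.75,-0.4,-0.6,-6.97,0],[0,0,0.75,-0.4,0,0,0],[0,0,0,0,0,0,0],[0,0,0,0,0,0,0]]'
```

```text
time_s: 12.7
tcp_pos: [0.4396, -0.0036, 0.2593]
eef_rot: [-178.6, 29.2, 175.6]
contact_force: [0.6, -0.3, 0.2]
gripper_width: 0.0008
gripper_force: 0.0
```

```bash
python3 -m creep '[[0,0.3,0.22,-0.7,0.6,-3,0],[0,0.3,0.22,-0.7,0.6,-3,0],[0,0.3,0.22,-0.7,0,0,0],[0,0.3,0.2,-0.7,0,0,0],[0,0.3,0,-0.7,0,0,0],[0,0.15,0,-0.6,0,0,0],[0,0,0,0,0,0,0],[0,0,0,0,0,0,0]]'
python3 - <<'E'
from h import *; from plant import *
s=r.get_state(); T=R.from_euler('xyz',s["eef_rot"],degrees=True).as_matrix()
P0=np.array([.503,-.040,.065]); Rp=(R.from_euler('z',-5,degrees=True)*R.from_euler('y',-35,degrees=True)).as_matrix()
print(s["tcp_pos"],"panel mm",1000*Rp.T@(s["tcp_pos"]-P0),"tool z in panel",Rp.T@T[:,2],"tool y",Rp.T@T[:,1])
for q in ((30,56,20),(30,18,20),(32,18,90)): print(q,(P0+Rp@np.array(q)/1000-s["tcp_pos"])/.025)
E
```

```text
time_s: 13.37
tcp_pos: [0.5105, 0.0109, 0.2156]
eef_rot: [178.7, 30.0, 174.4]
contact_force: [-0.6, -0.4, 0.6]
gripper_width: 0.0003
gripper_force: 0.0
[0.51046576 0.01089727 0.21559066] panel mm [ 88.8338238   51.35427836 121.63513907] tool z in panel [-0.08706358  0.01726447 -0.99605315] tool y [0.01090488 0.99980643 0.01637635]
(30, 56, 20) [ 0.41872541  0.14990498 -4.68001308]
(30, 18, 20) [ 0.28624868 -1.36431097 -4.68001308]
(32, 18, 90) [-1.24837118 -1.23004913 -2.34050124]
```

Run:
```python
from plant import *
print(r.get_state()["joints"].round(1))
```

```text
[  29.8  -12.   -58.1   42.3  -23.8 -161.3]
```

```bash
cat > st.py <<'E'
from h import *; from plant import *
np.set_printoptions(precision=2,suppress=True)
s=r.get_state(); T=R.from_euler('xyz',s["eef_rot"],degrees=True).as_matrix()
P0=np.array([.503,-.040,.065]); Rp=(R.from_euler('z',-5,degrees=True)*R.from_euler('y',-35,degrees=True)).as_matrix()
Rl=R.from_euler('z',-5,degrees=True).as_matrix()
X=s["tcp_pos"]
print("joints",s["joints"].round(1),"tilt",np.degrees(np.arccos(-T[2,2])).round(1),"panel mm",1000*Rp.T@(X-P0),"tool y local",Rl.T@T[:,1])
# nearest body point to rim, x relative to switch axis (rim at +30 for z 150..185)
for a in(1,-1):
  for b in(1,-1):
    c=X+T@np.array([.039*a,.096*b,-.066]); print("corner loc (x rel axis,z)",1000*(Rl.T@(c-P0))[0],1000*c[2])
for q in ((26,56,90),(26,56,28),(26,18,28)): print(q,"units",(P0+Rp@np.array(q)/1000-X)/.025)
E
python3 -m creep '[[0,-0.4,0,-0.2,0,4,0],[0,-0.3,0.1,-0.2,0,4,0],[0,0,0.07,-0.4,0,0,0],[0,0,0,-0.4,0,0,0],[0,0,0,0,0,0,0]]'; python3 st.py
```

```text
time_s: 13.78
tcp_pos: [0.4924, 0.016, 0.1857]
eef_rot: [179.4, 22.3, 174.8]
contact_force: [-0.6, -0.5, -0.7]
gripper_width: 0.0005
gripper_force: 0.0
joints [  33.5   -8.5  -52.2   26.4  -31.  -149.5] tilt 22.3 panel mm [ 56.58  54.86 107.73] tool y local [-0.    1.    0.01]
corner loc (x rel axis,z) -76.60788964241317 232.85004825595811
corner loc (x rel axis,z) -76.47553605508145 231.14367045672196
corner loc (x rel axis,z) -4.423033195945346 262.4017179139474
corner loc (x rel axis,z) -4.290679608613671 260.69534011471126
(26, 56, 90) units [-0.59  0.1  -1.28]
(26, 56, 28) units [ 0.83 -0.03 -3.31]
(26, 18, 28) units [ 0.7  -1.54 -3.31]
```

```bash
python3 -m creep '[[0,0,0,-0.5,0,0,0],[0,0.1,0,-0.5,0,0,0],[0,0.1,0,-0.5,0,0,0],[0,0.1,0,-0.5,0,0,0],[0,0.2,0,-0.5,0,0,0],[0,0.2,0,-0.4,0,0,0],[0,0.13,0,-0.4,0,0,0],[0,0,0,0,0,0,0]]'; python3 st.py
```

```text
time_s: 14.45
tcp_pos: [0.5203, 0.0147, 0.1135]
eef_rot: [179.3, 21.2, 174.8]
contact_force: [-0.5, 0.1, 0.1]
gripper_width: 0.0001
gripper_force: 0.0
joints [  25.6    1.   -58.1   40.5  -15.6 -158.4] tilt 21.2 panel mm [38.02 56.01 32.63] tool y local [-0.    1.    0.01]
corner loc (x rel axis,z) -47.989655013890435 162.06620434327363
corner loc (x rel axis,z) -47.65820310175743 159.7785216478818
corner loc (x rel axis,z) 24.713414376186964 190.31897626853325
corner loc (x rel axis,z) 25.044866288319962 188.03129357314143
(26, 56, 90) units [-1.7   0.15  1.6 ]
(26, 56, 28) units [-0.29  0.02 -0.43]
(26, 18, 28) units [-0.42 -1.49 -0.43]
```

```bash
python3 -m creep '[[0,-0.2,0,0,0,2,0],[0,-0.1,0,-0.2,0,1,0],[0,0,0,-0.15,0,0,0],[0,0,0,0,0,0,0]]'; python3 st.py
python3 - <<'E'
from h import *; from plant import *
w=capture("wrist"); s=capture("scene")
cv2.imwrite("pics/c6.png",np.hstack([cv2.resize(s["frame"][120:270,190:340],(400,400),interpolation=2),cv2.resize(w["frame"][80:400,160:480],(400,400))])[:,:,::-1])
E
```

```text
time_s: 14.78
tcp_pos: [0.5122, 0.0155, 0.1052]
eef_rot: [179.5, 18.3, 175.0]
contact_force: [0.8, -1.4, 0.1]
gripper_width: 0.0005
gripper_force: 0.0
joints [  28.5    2.3  -54.3   29.   -20.  -149.6] tilt 18.3 panel mm [26.62 56.13 30.47] tool y local [-0.    1.    0.01]
corner loc (x rel axis,z) -53.65819240555347 156.42628552247206
corner loc (x rel axis,z) -53.22912365436024 154.80747282056643
corner loc (x rel axis,z) 20.38599224715473 180.95090606618996
corner loc (x rel axis,z) 20.81506099834802 179.3320933642843
(26, 56, 90) units [-1.38  0.12  1.94]
(26, 56, 28) units [ 0.04 -0.01 -0.1 ]
(26, 18, 28) units [-0.1  -1.52 -0.1 ]
```

View pics/c6.png

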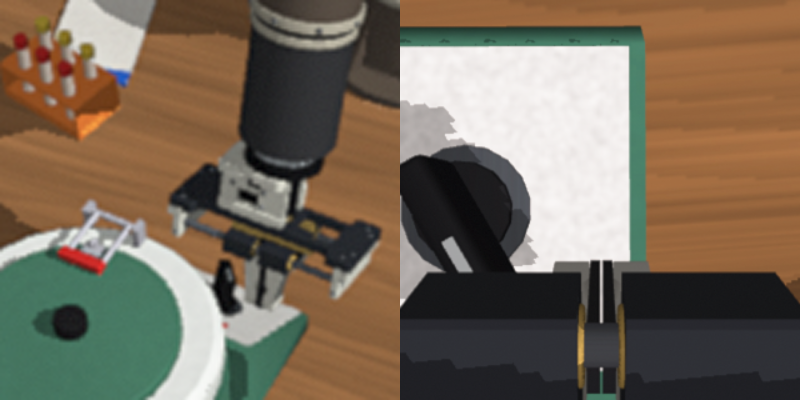

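```bash
python3 -m creep '[[0,0.05,0,-0.12,0,0,0],[0,-0.02,-0.25,0,0,0,0],[0,-0.02,-0.25,0,0,0,0],[0,-0.02,-0.25,0,0,0,0],[0,-0.02,-0.2,0,0,0,0],[0,-0.02,-0.2,0,0,0,0],[0,0,0,0,0,0,0]]'; python3 -m creep '[[0,-0.01,-0.12,0,0,0,0],[0,-0.01,-0.12,0,0,0,0],[0,0,0,0,0,0,0]]';python3 st.py|tail -3
```

```text
time_s: 15.47
tcp_pos: [0.5103, -0.0148, 0.1019]
eef_rot: [179.5, 18.2, 174.9]
contact_force: [-0.0, 0.2, -0.1]
gripper_width: 0.0002
gripper_force: 0.0
time_s: 15.72
tcp_pos: [0.5102, -0.02, 0.102]
eef_rot: [179.5, 18.3, 174.9]
contact_force: [-0.7, 0.1, -0.1]
gripper_width: 0.0003
gripper_force: 0.0
(26, 56, 90) units [-1.3   1.54  2.07]
(26, 56, 28) units [0.12 1.41 0.03]
(26, 18, 28) units [-0.02 -0.1   0.03]
```

```bash
python3 -m creep '[[0,0,-0.08,0,0,0,0],[0,0,-0.06,0,0,0,0],[0,0,0,0,0,0,0]]'
python3 -m creep '[[0,0,0.4,0,0,0,0],[0,0,0.4,0,0,0,0],[0,-0.3,0.2,0.5,0,0,0],[0,-0.3,0,0.6,0,0,0],[0,-0.3,0,0.6,0,0,0],[0,-0.3,0,0.6,0,0,0],[0,-0.3,0,0.6,0,0,0],[0,-0.3,0,0.6,0,0,0]]'
python3 -m creep '[[0,-0.2,0.5,0.6,0,4,0],[0,-0.2,0.8,0.6,0,4,0],[0,-0.2,0.8,0.6,0,4,0],[0,0,0.8,0.6,0,4,0],[0,0,0.8,0.4,0,0,0],[0,0,0.8,0.2,0,0,0],[0,0,0,0,0,0,0],[0,0,0,0,0,0,0]]'
python3 - <<'E'
from h import *; from plant import *
t=capture("top"); s=capture("scene")
f=lambda a:cv2.resize(a,(400,400),interpolation=2)
cv2.imwrite("pics/c7.png",np.hstack([f(t["frame"][150:300,300:450]),f(s["frame"][170:340,140:310])])[:,:,::-1])
for p in (t,s): print([(n,[np.round(q["bbox"]).astype(int).tolist() for q in search_frame(p,n)[:1]]) for n in("slide_box","stain_bottle","tube_rack","specimen_pot","swab_jar")])
E
```

```text
time_s: 15.97
tcp_pos: [0.5102, -0.0233, 0.1019]
eef_rot: [179.5, 18.3, 174.9]
contact_force: [-0.4, 0.3, 0.1]
gripper_width: 0.0005
gripper_force: 0.0
time_s: 16.63
tcp_pos: [0.4647, 0.0019, 0.1902]
eef_rot: [179.5, 18.3, 175.0]
contact_force: [0.9, -0.4, 0.5]
gripper_width: 0.0006
gripper_force: 0.0
time_s: 17.3
tcp_pos: [0.4503, 0.1151, 0.2643]
eef_rot: [-179.1, 2.3, 175.3]
contact_force: [-0.9, -0.6, -1.0]
gripper_width: 0.0004
gripper_force: 0.0
[('slide_box', [[297, 171, 314, 203]]), ('stain_bottle', [[438, 190, 452, 209]]), ('tube_rack', [[440, 332, 496, 369]]), ('specimen_pot', [[150, 240, 171, 262]]), ('swab_jar', [[348, 244, 366, 270]])]
[('slide_box', [[276, 298, 305, 338]]), ('stain_bottle', [[147, 246, 166, 270]]), ('tube_rack', [[191, 130, 237, 173]]), ('specimen_pot', [[451, 292, 473, 324]]), ('swab_jar', [[433, 216, 463, 260]])]
```

View pics/c7.png

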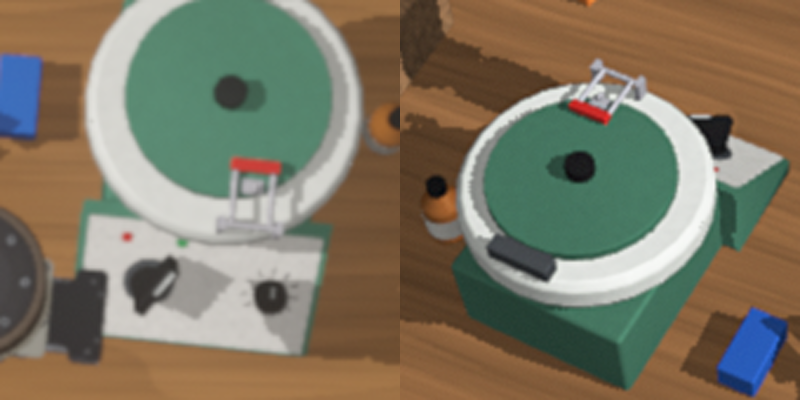

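```bash
python3 -c "
from plant import *
print(close_job())"
```

```text
the job is handed in; nothing more can be done
None
```

I pushed the lid fully shut, laid the latch flat in its catch and then turned the switch to the green dot. The final pictures showed all three in place and the bystanders unmoved, and I handed the job in at about 17 s of the 56 s.

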